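# Fit the stirrer shaft into the overhead stirrer

### The job

First clip the sprung clamp on the front of the vessel ring down onto the edge of the loose lid, so that the bearing cannot shift. Then take the longer of the two steel stirrer shafts from the shaft stand and thread it from above through the hollow chuck of the drive head and on through the bearing in the lid. Finish while still gripping and holding it there upright, with its lower end about a centimetre above the floor of the glass vessel, so that a colleague can tighten the chuck; leave the shorter shaft and the other things on the bench as they are.

Things in the scene. Friction and masses are not known exactly. Their poses are not given: they have to be found in the camera images.
- chuck_top (a point): centre of the mouth of the hollow chuck (upper bushing) in the drive head, 150 mm above the bench. Vertical bore 12.4 mm, 39 mm long, its top 7 mm a cone opening to about 22 mm. The white drive head round it is 54 mm wide, 6 mm lower than the mouth, and runs back to a column 128 mm behind. Axes: z up, x from the vessel's axis to the column, y left. The stirrer is fixed to the bench
- bearing_top (a point): centre of the upper mouth of the steel bearing (lower bushing) in the middle of the lid, straight below the chuck, 90 mm above the bench (60 mm below the chuck's mouth). Vertical bore of 12.4 mm, 26 mm long, whose top 7 mm open upward as a cone to about 22 mm. z up
- lid: loose white round lid, diameter 100 mm, 8 mm thick, 200 g, lying on the steel support ring of the glass vessel, with a spigot below (about 2 mm play sideways), the steel bearing in the middle and two capped side necks; its far edge lies under a fixed hook. Origin on its axis at the underside of the disc, z up
- lid_edge (a point): point on the lid's upper face, near its front edge, onto which the clamp's pad presses; 76 mm above the bench
- vessel_floor (a point): middle of the inner floor of the glass vessel (inside diameter 76 mm), straight below the chuck and the bearing, 16 mm above the bench. z up
- clamp (a joint): angle of the sprung clamp on the front of the vessel's ring, rad: 0 = open, black handle leaning 0.4 rad back from upright, away from the lid; about 0.75 = clipped, handle leaning 0.35 rad forward over the lid, rubber pad pressed on the lid's edge. Over-centre: the spring keeps it open below about 0.37 and snaps it shut above; pushing the handle over takes 2 to 5 N
- clamp_pivot (a point): the clamp's hinge axis, 67 mm in front (-x of the stirrer's frame) of the vessel's axis, 73 mm above the bench. Axes as chuck_top: the hinge axis is y, and the handle swings in the x-z plane, its top moving to +x as it closes
- clamp_handle (a point): middle of the clamp's round black handle grip, on its axis, 55 mm from the hinge axis; the grip has 13 mm diameter and reaches from 28 to 72 mm from the hinge axis
- clamp_pad (a point): middle of the lower face of the clamp's rubber pad (9 mm diameter), 21 mm inward from the hinge axis; it comes down on the lid's edge when the clamp closes
- long_shaft: the longer steel stirrer shaft: round rod, diameter 10 mm, 180 mm long, 100 g, chamfered lower end, with small blades folded flush into its lower part. It stands upright in one of the two holes of the shaft stand. Origin at the middle of its lower end, z up along the rod
- long_shaft_tip (a point): middle of the lower end of the longer shaft
- long_shaft_top (a point): middle of the upper end of the longer shaft, 180 mm above the lower end
- short_shaft: the shorter shaft, of the same form and diameter but 120 mm long; it stands in the other hole of the stand and is to stay there
- shaft_stand: grey drilled block fixed to the bench, 50 x 120 x 45 mm (x, y, z) on a 60 x 130 mm foot, with two blind holes 35 mm either side of its middle along its y axis, 11.4 mm wide and 33 mm deep (their floor is 12 mm above the bench). Origin under its middle
- timer: bench timer, 58 x 64 x 17 mm, a bystander

How it is judged (in metres and radians):
On the way, in this order (a step that is already met when the one before it is completed fails the run):
1. the clamp is clipped onto the lid's edge (value of joint clamp above 0.68 rad and z of clamp_pad in the frame of lid_edge below 0.002 m), for 0.2 s.
2. the longer shaft has come down through the chuck (horizontal distance between long_shaft_tip and chuck_top below 0.006 m and z of long_shaft_tip in the frame of chuck_top below -0.012 m), for 0.05 s.
At the end, for the whole second after the job is handed in: Clamp clipped shut (over 0.68 rad), pad on the lid's edge, lid flat; the longer shaft spans chuck and bearing, both ends within 6 mm of the chuck's axis, upright within 0.06 rad, lower end 3 to 20 mm above the vessel's floor, at rest, gripped by the fingers (over 2 N) (all of step 1 and horizontal distance between long_shaft_tip and vessel_floor below 0.006 m and horizontal distance between long_shaft_top and chuck_top below 0.006 m and angle between each of long_shaft, lid's own z axis and vertical below 0.06 rad and z of long_shaft_tip in the frame of vessel_floor between 0.003 and 0.02 m and z of long_shaft_tip in the frame of bearing_top below -0.04 m and contact force between the fingers and long_shaft above 2 N and linear speed of long_shaft below 0.02 m/s); the arm keeps its last pose, push and grip.
It fails at once if the shorter shaft is taken or knocked (distance of short_shaft from where it was at the start of the episode above 0.02 m).
It fails at once if the timer is pushed away (distance of timer from where it was at the start of the episode above 0.03 m).
It also fails if it takes over 51 s, if anything falls off the work surface, if the arm or the gripper's body presses on something with over 40 N, if the wrist force passes 120 N, or if a joint passes its speed limit or range.

### The arm

A 6-joint arm with a two-finger parallel gripper is mounted at the origin on a cart in front of the work surface, level with it; the furniture and walls round the work are solid. World frame = base frame: x ahead of the robot, y to its left, z up, the work surface at z = 0. Lengths are in mm, angles in rad, forces in N, time in s.
With the tool pointing down it reaches from about 325 to 1000 mm from the base axis. Payload 5.1 kg.
Tool frame: the origin (TCP) lies at the very end of the fingers, on their centre line; the grasp point (between the pads) lies 19 mm behind it; y points along the fingers, x is the direction in which the jaws open and shut, and the axes are right-handed (so a half turn about y gives the same grasp; the last joint's range is limited). The gripper opens to 85 mm and grips with 20 to 120 N. Pads are 22 mm wide; open, the fingers measure 114 mm over their backs; the gripper's body (76 mm by 85 mm) begins 54 mm behind the grasp point. The pads swing forward as they close: fully open they stand 13 mm farther back than shut.
Start: joints at [1.129, 0.124, 1.65, -0, 1.367, -0.083], TCP at [228.268, 608.587, 231.322] pointing down, gripper open.
Joint ranges: [-2.61, 2.61], [-1.02, 2.33], [0.03, 2.71], [-1.35, 4.49], [0.32, 2.68], [-2.91, 2.91]. Speed limits (rad/s): [2.57, 2.57, 3.14, 3.14, 3.14, 3.14].

### API

Orientations are given as a unit quaternion [x, y, z, w].
In Python, from rig import ctrl gives the robot as it stands. Calls block until the motion is done:
- ctrl.move_ptp(position, orientation): joint-space move of the TCP to a pose.
- ctrl.servo_line(position, frame=None, velocity=150): straight line of the TCP; frame=None keeps the orientation; velocity is the mean speed in mm/s.
- ctrl.goto_joints(angles): joint-space move.
- ctrl.open_gripper() and ctrl.gripper_close(f_grip=None): open the fingers fully, or close them until they stop; f_grip is the grip in N (None keeps the last).
- ctrl.hold(seconds).
- ctrl.solve_ik(position, orientation): joint angles nearest the present ones, or None.
- ctrl.snapshot(name): name is "side" or "top" or "wrist"; returns a dict with "img" (420x560x3 uint8, red, green, blue), "intrinsics" (3x3 intrinsics, pixels), "k1" (the pictures are not rectified: a ray, as slopes to the right and down, at radius r is drawn at 1 + k1 r^2 times it, then the intrinsics apply), "view" (4x4, takes a point from world to camera coordinates); the wrist camera has in their place "tool_from_camera" (4x4, takes a point from camera to tool coordinates, whose origin is the TCP and whose axes are the tool frame's). Camera axes: x right, y down, z forward; pixel columns grow to the right and rows downward; lengths in mm; the calibration is good to about 2 mm. A picture is of the moment at which its call begins: read the wrist's pose just before it. There is no depth.
A pose or a line that the arm cannot do raises ctrl.IKError and nothing moves.
- ctrl.close_job(): hands the job in, once; it reports no verdict.
Trained networks look in a picture, given as the dict that the camera call returned (one of the last four; its "shot" number tells which), for a name from the list of things; names that differ only in an ending like _2 or _b are one class to them, and where a whole thing is asked for, a point or a joint stands for the part that bears it (a point fixed in the world has none). Each returns a list of dicts, best first, with "score" (0 to 1); they miss things now and then, are a little off and sometimes report something else, mostly with a low value. They report only what shows in the picture. A call takes as long as a camera call.
- ctrl.regions_of(picture, query): "mask" (420x560 bool, what is visible of it) and "position" ([column, row] as shares, 0 to 1, of the picture: columns of its width, rows of its height, amid what is visible of it).
- ctrl.spot_point(picture, query): "position" ([column, row] as shares, 0 to 1, of the picture: columns of its width, rows of its height: a listed point, or the origin of a listed thing).
Readings, each from a call of its own:
- ctrl.current_time(): time.
- ctrl.current_q(): joint angles.
- ctrl.current_qd(): joint speeds.
- ctrl.current_effort(): joint torques, N m.
- ctrl.current_tcp_pos(): TCP position.
- ctrl.current_tool_rot(): TCP orientation.
- ctrl.current_ft_force(): force on the tool from outside, world axes, zero at the start.
- ctrl.current_wrist_torque(): the same for the moment, N m.
- ctrl.current_grip_width(): finger opening in mm.
Only numpy, scipy, OpenCV 4.12 (cv2) and the standard library are available. Lean on these libraries where they do the work, as an engineer would, in place of code of your own. Each camera call takes 0.05 s, during which the arm holds its last target.

## Working session

There is one attempt and no reset: what is moved stays moved. The work goes in short steps, each a Python script; the robot and the scene stay as the last script left them, time stands still between calls to the robot, and variables do not carry over. Pictures are saved under pics/ and viewed, and the job is handed in when it is done.

```bash
ls; mkdir -p pics
cat > h.py <<'E'
import numpy as np, cv2
from rig import ctrl
from scipy.spatial.transform import Rotation as R
def snap(n,save=None):
    T=None
    if n=="wrist":
        p=np.array(ctrl.current_tcp_pos());q=ctrl.current_tool_rot()
        T=np.eye(4);T[:3,:3]=R.from_quat(q).as_matrix();T[:3,3]=p
    s=ctrl.snapshot(n)
    if n=="wrist": s["_c2w"]=T@np.array(s["tool_from_camera"])
    else: s["_c2w"]=np.linalg.inv(np.array(s["view"]))
    if save: cv2.imwrite("pics/"+save,cv2.cvtColor(s["img"],cv2.COLOR_RGB2BGR))
    return s
def ray(s,px):
    K=np.array(s["intrinsics"]);k1=s["k1"]
    u=cv2.undistortPoints(np.array([[px]],float),K,np.array([k1,0,0,0,0.])).ravel()
    d=s["_c2w"][:3,:3]@np.array([u[0],u[1],1]);return s["_c2w"][:3,3],d/np.linalg.norm(d)
def atz(s,px,z):
    o,d=ray(s,px);return o+d*(z-o[2])/d[2]
def proj(s,P):
    K=np.array(s["intrinsics"]);w=np.linalg.inv(s["_c2w"])
    return cv2.projectPoints(np.atleast_2d(np.array(P,float)),cv2.Rodrigues(w[:3,:3])[0],w[:3,3],K,np.array([s["k1"],0,0,0,0.]))[0][:,0]
def tri(rs):
    A=np.zeros((3,3));b=np.zeros(3)
    for o,d in rs:
        M=np.eye(3)-np.outer(d,d);A+=M;b+=M@o
    x=np.linalg.solve(A,b);return x,[np.linalg.norm(np.cross(x-o,d)) for o,d in rs]
def spot(s,n):
    r=ctrl.spot_point(s,n)
    return [(np.array(a["position"])*[560,420],round(a["score"],2)) for a in r]
E
python3 - <<'E'
from h import *
print(ctrl.current_tool_rot(),ctrl.current_time())
S={n:snap(n,n+"0.png") for n in ("side","top","wrist")}
for n in S: print(n,S[n]["_c2w"][:3].round(2).tolist(),S[n]["intrinsics"],S[n]["k1"])
for q in ["chuck_top","bearing_top","lid_edge","clamp_pivot","clamp_handle","long_shaft_tip","long_shaft_top","short_shaft","shaft_stand","timer","vessel_floor"]:
    rs=[];
    for n in S:
        r=spot(S[n],q); print(q,n,[(a.round(1).tolist(),b) for a,b in r[:2]])
        if r and n!="wrist" and r[0][1]>.3: rs.append(ray(S[n],r[0][0]))
    if len(rs)>1: x,e=tri(rs);print("   ",x.round(1),np.round(e,1))
E
```

```text
pics
[ 0.58155312  0.40212226 -0.40340287 -0.5808268 ] 0.0
side [[-0.94, -0.28, 0.22, 302.57], [-0.35, 0.74, -0.57, 484.4], [-0.0, -0.62, -0.79, 874.73]] [[487.37400024   0.         282.61253394]
 [  0.         487.37400024 207.80071515]
 [  0.           0.           1.        ]] -0.12984357103838579
top [[-0.31, -0.93, 0.2, 313.07], [-0.95, 0.3, -0.07, 45.62], [0.0, -0.21, -0.98, 1136.43]] [[474.61308673   0.         278.29266955]
 [  0.         474.61308673 200.47274538]
 [  0.           0.           1.        ]] 0.03680256320568674
wrist [[0.35, 0.89, 0.3, 149.81], [0.94, -0.33, -0.12, 638.36], [-0.0, 0.32, -0.95, 372.89]] [[345.50794006   0.         282.15440777]
 [  0.         345.50794006 206.8904742 ]
 [  0.           0.           1.        ]] -0.025510686781621526
chuck_top side [([182.3, 266.9], 0.66)]
chuck_top top []
chuck_top wrist []
bearing_top side [([185.6, 284.5], 0.63)]
bearing_top top [([195.0, 185.6], 0.9)]
bearing_top wrist []
    [622.9 142.1  91. ] [2.1 2.1]
lid_edge side [([207.5, 298.0], 0.64)]
lid_edge top [([196.3, 203.9], 0.57)]
lid_edge wrist []
    [578.
[... 504 characters left out ...]
 [([199.7, 204.2], 0.74), ([360.9, 172.6], 0.59)]
long_shaft_top wrist []
    [445.3 102.9 503.2] [26.3 26.3]
short_shaft side [([290.2, 214.3], 0.66), ([335.4, 279.1], 0.54)]
short_shaft top [([321.5, 195.2], 0.58)]
short_shaft wrist []
    [ 525.4 -138.1    5.3] [2.1 2.1]
shaft_stand side [([293.5, 208.8], 0.65)]
shaft_stand top [([331.9, 196.0], 0.97)]
shaft_stand wrist []
    [ 522.  -163.2   -5.3] [2.3 2.3]
timer side [([332.2, 278.5], 0.88)]
timer top [([294.5, 264.4], 0.73)]
timer wrist []
    [388.6 -23.1 -11.1] [0.8 0.8]
vessel_floor side [([191.4, 303.1], 0.82), ([304.1, 135.9], 0.36)]
vessel_floor top [([198.7, 193.3], 0.65)]
vessel_floor wrist []
    [621.6 145.   22.9] [1.8 1.8]
```

View pics/side0.png

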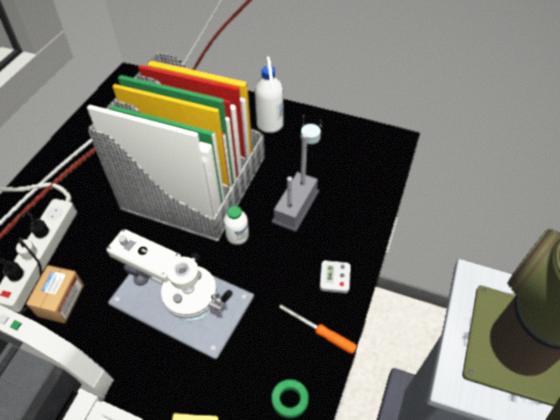

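View pics/top0.png

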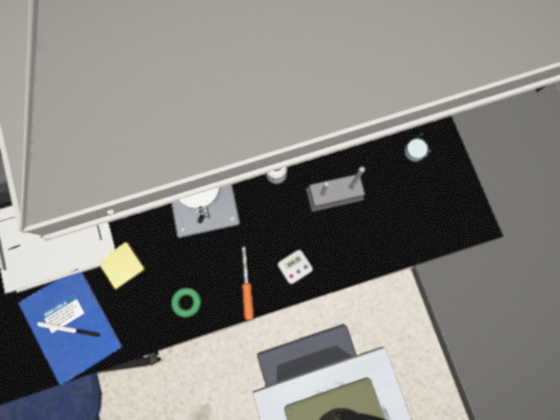

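View pics/wrist0.png

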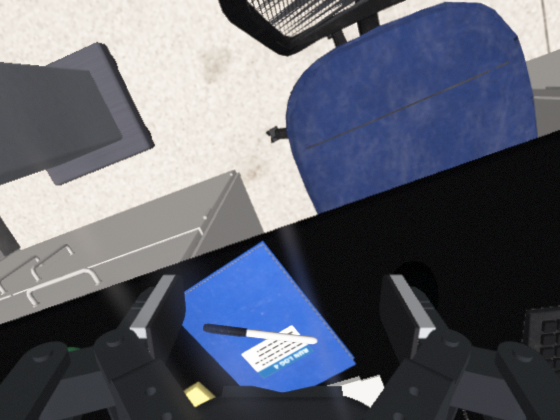

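Run:
```python
from h import *
s=snap("side");t=snap("top")
for z in range(300,1100,100):
    P=[atz(t,p,z) for p in [(40,232),(150,197),(300,150),(450,103),(550,72)]]
    print(z,[p[:2].round(0).tolist() for p in P]); print("    ",proj(s,P).round(0).tolist())
a=cv2.resize(cv2.cvtColor(s["img"],cv2.COLOR_RGB2BGR)[200:360,90:290],None,fx=4,fy=4,interpolation=cv2.INTER_CUBIC);cv2.imwrite("pics/c1.png",a[:600])
```

```text
300 [[562.0, 404.0], [564.0, 205.0], [565.0, -80.0], [565.0, -377.0], [565.0, -579.0]]
     [[105.0, 395.0], [179.0, 262.0], [257.0, 129.0], [312.0, 39.0], [339.0, -5.0]]
400 [[532.0, 361.0], [534.0, 186.0], [535.0, -65.0], [535.0, -327.0], [535.0, -504.0]]
     [[121.0, 340.0], [194.0, 214.0], [269.0, 92.0], [321.0, 10.0], [346.0, -30.0]]
500 [[502.0, 318.0], [504.0, 167.0], [505.0, -50.0], [505.0, -276.0], [505.0, -429.0]]
     [[143.0, 266.0], [213.0, 153.0], [284.0, 45.0], [332.0, -27.0], [355.0, -61.0]]
600 [[472.0, 275.0], [474.0, 148.0], [475.0, -35.0], [475.0, -226.0], [475.0, -355.0]]
     [[174.0, 166.0], [239.0, 71.0], [303.0, -16.0], [346.0, -74.0], [367.0, -101.0]]
700 [[443.0, 232.0], [444.0, 129.0], [444.0, -20.0], [445.0, -175.0], [444.0, -280.0]]
     [[220.0, 29.0], [275.0, -37.0], [329.0, -96.0], [365.0, -135.0], [383.0, -153.0]]
800 [[413.0, 190.0], [414.0, 110.0], [414.0, -5.0], [415.0, -125.0], [414.0, -205.0]]
     [[285.0, -150.0], [325.0, -176.0], [363.0, -198.0], [390.0, -213.0], [403.0, -219.0]]
900 [[383.0, 147.0], [384.0, 91.0], [384.0, 10.0], [384.0, -74.0], [384.0, -131.0]]
     [[361.0, -305.0], [380.0, -300.0], [401.0, -294.0], [416.0, -289.0], [424.0, -287.0]]
1000 [[354.0, 104.0], [354.0, 72.0], [354.0, 25.0], [354.0, -23.0], [354.0, -56.0]]
     [[250.0, 349.0], [294.0, 160.0], [337.0, 0.0], [367.0, -94.0], [382.0, -135.0]]
```

View pics/c1.png

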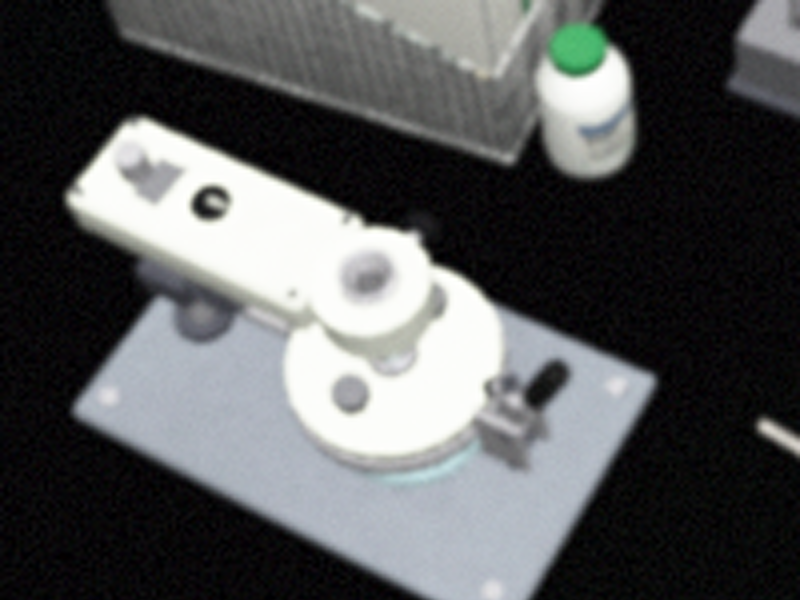

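```bash
cat >> h.py <<'E'
def ori(az,tilt,flip=0):
    # tool y: azimuth az, angle tilt below horizontal (pi/2 = down); tool x horizontal
    y=np.array([np.cos(az)*np.cos(tilt),np.sin(az)*np.cos(tilt),-np.sin(tilt)])
    x=np.array([-np.sin(az),np.cos(az),0])*(-1 if flip else 1)
    return R.from_matrix(np.stack([x,y,np.cross(x,y)],1)).as_quat()
E
python3 - <<'E'
from h import *
from scipy.optimize import least_squares
rng=np.random.default_rng(0)
D=[]
for i in range(60):
    p=rng.uniform([350,-250,100],[650,250,450]);az=np.arctan2(p[1],p[0])
    ti=rng.uniform(.3,np.pi/2)
    for f in (0,1):
        o=ori(az,ti,f);q=ctrl.solve_ik(p,o)
        if q is not None: D.append((p,az,ti,f,np.array(q)))
print(len(D))
for d in D[:8]: print(d[0].round(0),round(d[1],2),round(d[2],2),d[3],d[4].round(2))
E
```

```text
96
[ 541. -115.  114.] -0.21 0.32 0 [-0.39 -0.28  2.62  2.75  0.47  1.86]
[ 541. -115.  114.] -0.21 0.32 1 [-0.39 -0.28  2.62  2.75  0.47 -1.28]
[594. 206. 312.] 0.33 1.23 0 [ 0.23 -0.16  1.82  0.04  1.14 -1.68]
[594. 206. 312.] 0.33 1.23 1 [ 0.23 -0.16  1.82  0.04  1.14  1.46]
[ 607. -233.  355.] -0.37 0.52 0 [-0.5  -0.43  2.17  0.31  0.38 -1.92]
[ 607. -233.  355.] -0.37 0.52 1 [-0.5  -0.43  2.17  0.31  0.38  1.22]
[609.  21. 205.] 0.03 0.84 0 [-0.09 -0.32  2.23  0.17  0.51 -1.82]
[609.  21. 205.] 0.03 0.84 1 [-0.09 -0.32  2.23  0.17  0.51  1.32]
```

Run:
```python
from h import *
rng=np.random.default_rng(0)
A=[];b=[];off=[]
q0=ctrl.current_q()
for i in range(80):
    p=rng.uniform([350,-250,50],[700,250,500]);az=np.arctan2(p[1],p[0])
    q=ctrl.solve_ik(p,ori(az,np.pi/2,i%2))
    if q is None or abs(q[3])>.02: continue
    rp=p[0]*np.cos(q[0])+p[1]*np.sin(q[0]); lat=-p[0]*np.sin(q[0])+p[1]*np.cos(q[0]);off.append(lat)
    s2,c2,s3,c3=np.sin(q[1]),np.cos(q[1]),np.sin(q[1]+q[2]),np.cos(q[1]+q[2])
    A+=[[1,0,s2,c2,s3,c3],[0,1,c2,-s2,c3,-s3]];b+=[rp,p[2]]
x,res,_,_=np.linalg.lstsq(np.array(A),np.array(b),rcond=None)
print(len(off),np.mean(off),np.std(off),x.round(1),res)
L=lambda q:(x[0]+x[2]*np.sin(q[1])+x[3]*np.cos(q[1]), x[1]+x[2]*np.cos(q[1])-x[3]*np.sin(q[1]))
for z in (170,330):
  for ti in np.radians([90,75,60,45,30,15]):
    p=np.array([620,145,z+0.]);o=ori(np.arctan2(145,620)-.0,ti)
    y=R.from_quat(o).as_matrix()[:,1]
    for f in (0,1):
        q=ctrl.solve_ik(p+19*y,ori(np.arctan2(145,620),ti,f))
        print(z,round(np.degrees(ti)),f,None if q is None else (np.round(q,2),"elbow r,z",np.round(L(q))))
```

```text
80 53.600000000000115 1.1453300930622212e-13 [ -0.  -52.3 452.4  -0.  613.1  42.4] [8.45790602e-24]
170 90 0 (array([ 0.15,  0.16,  1.75, -0.  ,  1.23, -1.66]), 'elbow r,z', array([ 70., 395.]))
170 90 1 (array([0.15, 0.16, 1.75, 0.  , 1.23, 1.49]), 'elbow r,z', array([ 70., 395.]))
170 75 0 (array([ 0.14,  0.02,  1.91,  0.03,  0.95, -1.68]), 'elbow r,z', array([ 10., 400.]))
170 75 1 (array([0.14, 0.02, 1.91, 0.03, 0.95, 1.46]), 'elbow r,z', array([ 10., 400.]))
170 60 0 (array([ 0.12, -0.09,  2.07,  0.09,  0.64, -1.73]), 'elbow r,z', array([-41., 398.]))
170 60 1 (array([ 0.12, -0.09,  2.07,  0.09,  0.64,  1.41]), 'elbow r,z', array([-41., 398.]))
170 45 0 (array([ 0.11, -0.16,  2.21,  0.26,  0.32, -1.91]), 'elbow r,z', array([-74., 394.]))
170 45 1 (array([ 0.11, -0.16,  2.21,  0.26,  0.32,  1.24]), 'elbow r,z', array([-74., 394.]))
170 30 0 None
170 30 1 None
170 15 0 (array([ 0.09, -0.1 ,  2.4 ,  2.85,  0.47,  1.8 ]), 'elbow r,z', array([-47., 398.]))
170 15 1 (array([ 0.09, -0.1 ,  2.4 ,  2.85,  0.47, -1.34]), 'elbow r,z', array([-47., 398.]))
330 90 0 (array([ 0.15,  0.06,  1.59, -0.  ,  1.5 , -1.66]), 'elbow r,z', array([ 26., 399.]))
330 90 1 (array([0.15, 0.06, 1.59, 0.  , 1.5 , 1.49]), 'elbow r,z', array([ 26., 399.]))
330 75 0 (array([ 0.14, -0.09,  1.75,  0.03,  1.22, -1.67]), 'elbow r,z', array([-39., 398.]))
330 75 1 (array([ 0.14, -0.09,  1.75,  0.03,  1.22,  1.47]), 'elbow r,z', array([-39., 398.]))
330 60 0 (array([ 0.12, -0.22,  1.91,  0.07,  0.94, -1.7 ]), 'elbow r,z', array([-99., 389.]))
330 60 1 (array([ 0.12, -0.22,  1.91,  0.07,  0.94,  1.44]), 'elbow r,z', array([-99., 389.]))
330 45 0 (array([ 0.11, -0.33,  2.06,  0.14,  0.63, -1.77]), 'elbow r,z', array([-146.,  376.]))
330 45 1 (array([ 0.11, -0.33,  2.06,  0.14,  0.63,  1.37]), 'elbow r,z', array([-146.,  376.]))
330 30 0 None
330 30 1 None
330 15 0 None
330 15 1 None
```

Run:
```python
from h import *
t0=ctrl.current_time()
s=snap("wrist"); print(np.array(s["tool_from_camera"]).round(2).tolist())
for f in (0,1):
    o=ori(.15,np.radians(50),f);M=R.from_quat(o).as_matrix();T=np.array(s["tool_from_camera"])
    print(f,(M@T[:3,3]).round(0),(M@T[:3,2]).round(2), ctrl.solve_ik([400,80,260],o))
f=0 if (R.from_quat(ori(.15,.87,0)).as_matrix()@T[:3,3])[2]>(R.from_quat(ori(.15,.87,1)).as_matrix()@T[:3,3])[2] else 1
print("flip",f)
ctrl.move_ptp([400,80,260],ori(.15,np.radians(50),f))
s=snap("wrist","w1.png");print(t0,ctrl.current_time(),s["_c2w"].round(2).tolist())
```

```text
[[1.0, -0.0, 0.0, 0.59], [-0.0, -0.32, 0.95, -142.69], [-0.0, -0.95, -0.32, 83.89], [0.0, 0.0, 0.0, 1.0]]
0 [-154.  -23.   55.] [ 0.85  0.13 -0.52] None
1 [-27.  -5. 163.] [ 0.36  0.05 -0.93] None
flip 1Traceback (most recent call last):
  File "<stdin>", line 9, in <module>
rig.IKError: the arm cannot take that pose within its joint ranges
```

Run:
```python
from h import *
for ti in (60,70,75):
  for x in (430,470,500):
    print(ti,x,[np.round(q,2) if q is not None else None for q in [ctrl.solve_ik([x,0,z],ori(0.0,np.radians(ti),0)) for z in (200,250)]])
ctrl.move_ptp([470,10,230],ori(0,np.radians(70),0))
s=snap("wrist","w1.png");print(ctrl.current_time(),s["_c2w"].round(2).tolist())
for q in ["chuck_top","bearing_top","lid_edge","clamp_pivot","clamp_handle","clamp_pad","long_shaft_top","short_shaft","shaft_stand","timer","vessel_floor"]:
    print(q,[(a.round(1).tolist(),b) for a,b in spot(s,q)[:3]])
print(ctrl.current_time())
```

```text
60 430 [array([-0.18, -0.78,  2.46,  0.11,  0.95, -1.8 ]), array([-0.18, -0.8 ,  2.38,  0.11,  1.05, -1.78])]
60 470 [array([-0.16, -0.64,  2.38,  0.1 ,  0.88, -1.78]), array([-0.16, -0.67,  2.32,  0.1 ,  0.98, -1.77])]
60 500 [array([-0.15, -0.54,  2.32,  0.1 ,  0.84, -1.77]), array([-0.15, -0.57,  2.26,  0.09,  0.94, -1.75])]
70 430 [array([-0.16, -0.64,  2.35,  0.06,  1.09, -1.75]), array([-0.16, -0.66,  2.28,  0.06,  1.18, -1.74])]
70 470 [array([-0.14, -0.51,  2.28,  0.06,  1.03, -1.73]), array([-0.14, -0.54,  2.21,  0.05,  1.13, -1.73])]
70 500 [array([-0.13, -0.42,  2.22,  0.05,  1.  , -1.72]), array([-0.13, -0.46,  2.16,  0.05,  1.1 , -1.72])]
75 430 [array([-0.15, -0.57,  2.3 ,  0.04,  1.15, -1.73]), array([-0.15, -0.6 ,  2.23,  0.04,  1.25, -1.73])]
75 470 [array([-0.13, -0.45,  2.22,  0.04,  1.11, -1.72]), array([-0.13, -0.48,  2.16,  0.04,  1.2 , -1.71])]
75 500 [array([-0.13, -0.37,  2.17,  0.04,  1.08, -1.71]), array([-0.13, -0.4 ,  2.11,  0.04,  1.18, -1.71])]
4.2917 [[-0.0, 0.78, 0.63, 342.78], [1.0, -0.0, 0.0, 11.02], [0.0, 0.63, -0.78, 335.75], [0.0, 0.0, 0.0, 1.0]]
chuck_top []
bearing_top [([402.5, 269.2], 0.66)]
lid_edge []
clamp_pivot [([422.3, 207.8], 0.65), ([424.6, 229.7], 0.34), ([403.1, 270.5], 0.26)]
clamp_handle [([444.4, 227.0], 0.88)]
clamp_pad [([417.9, 229.2], 0.91)]
long_shaft_top []
short_shaft [([401.4, 267.6], 0.74)]
shaft_stand [([444.3, 229.8], 0.31)]
timer []
vessel_floor [([444.6, 226.5], 0.51)]
4.8417
```

View pics/w1.png

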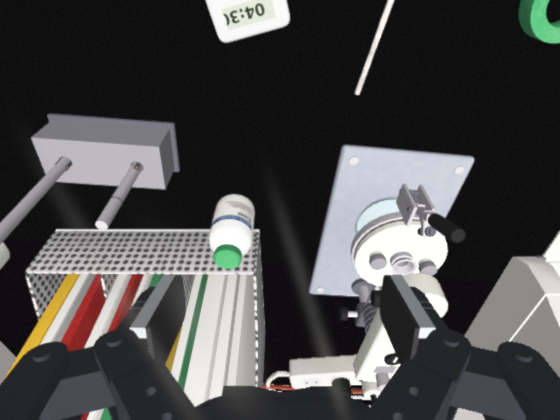

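```bash
cat > m.py <<'E'
from h import *
np.set_printoptions(suppress=True)
import pickle
E
python3 - <<'E'
from h import *
s=snap("wrist");t=snap("top","top1.png");d=snap("side","side1.png")
import pickle;pickle.dump((s,t,d),open("s1.pkl","wb"))
print("bearing",atz(s,(402.5,269),90).round(1))
for z in (3,6): print("plate",z,[atz(s,p,z).round(1)[:2] for p in [(345,147),(473,157),(312,295)]])
print("holes",[atz(s,p,45).round(1)[:2] for p in [(64,163),(137,167)]])
print("stand top corners",[atz(s,p,45).round(1)[:2] for p in [(34,137),(170,148),(166,187),(44,183)]])
print("short top z132",atz(s,(101.5,224),132).round(1))
print("handle",atz(s,(444,227),124).round(1))
img=cv2.cvtColor(s["img"],cv2.COLOR_RGB2BGR)
cv2.imwrite("pics/c2.png",cv2.resize(img[140:330,300:480],None,fx=3.1,fy=3.1,interpolation=cv2.INTER_CUBIC))
cv2.imwrite("pics/c3.png",cv2.resize(img[90:290,0:260],None,fx=3,fy=3,interpolation=cv2.INTER_CUBIC))
im=cv2.cvtColor(d["img"],cv2.COLOR_RGB2BGR)
cv2.imwrite("pics/c4.png",cv2.resize(im[100:250,230:430],None,fx=4,fy=4,interpolation=cv2.INTER_CUBIC))
E
```

```text
bearing [626.8 139.8  90. ]
plate 3 [array([527.6,  79. ]), array([539.8, 223.8]), array([788.2,  57.1])]
plate 6 [array([525.9,  78.4]), array([538. , 221.8]), array([784.2,  56.7])]
holes [array([ 521.3, -205.3]), array([ 526.3, -133.5])]
stand top corners [array([ 492.6, -222.8]), array([505.1, -96.2]), array([ 550.7, -109.7]), array([ 545.3, -236.1])]
short top z132 [ 524.4 -132.9  132. ]
handle [535.1 145.1 124. ]
```

View pics/c2.png

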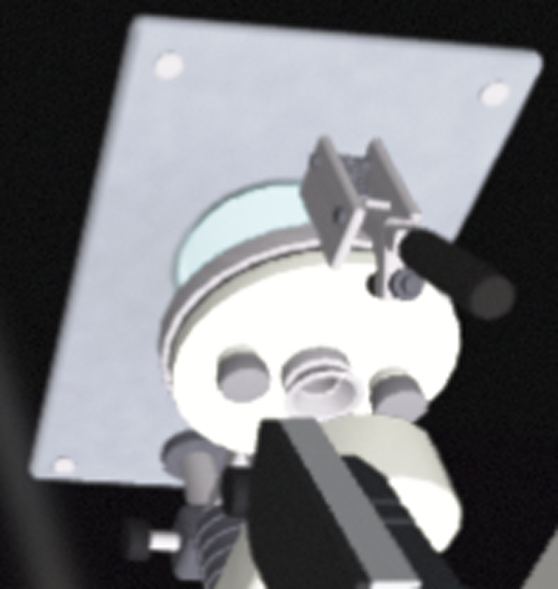

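View pics/c3.png

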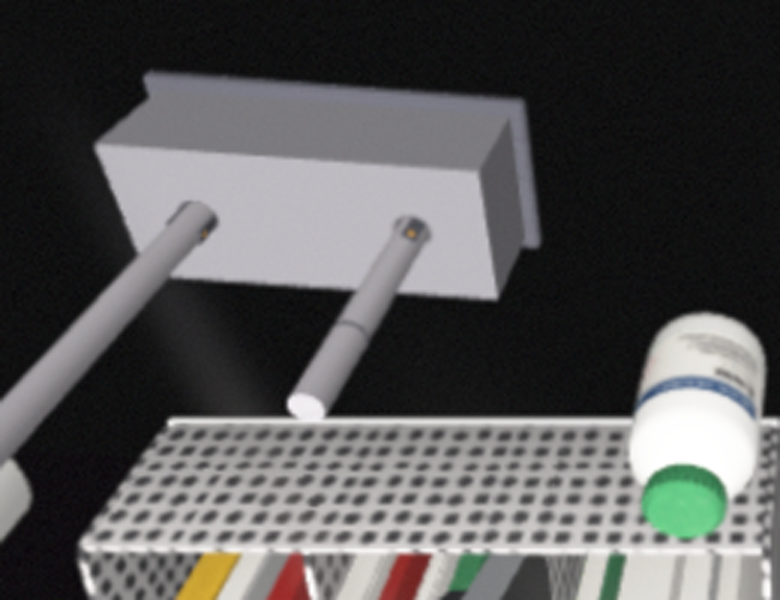

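View pics/side1.png

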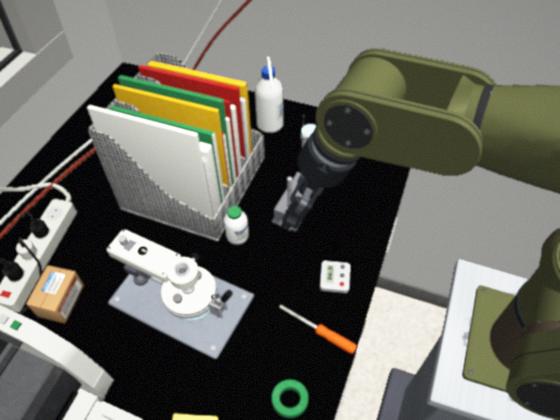

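View pics/top1.png

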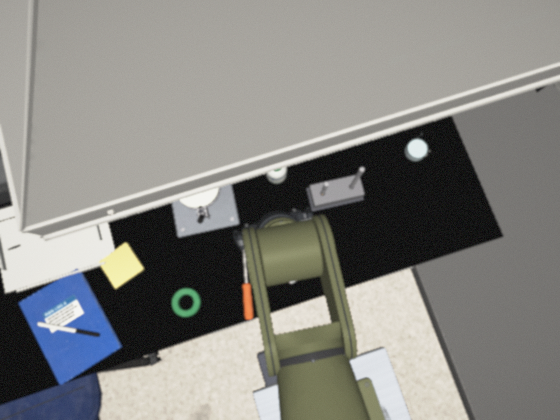

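```bash
cat >> h.py <<'E'
AX=np.array([625.,141.]);YAW=-.084
def st(x,y,z):
    c,s=np.cos(YAW),np.sin(YAW);return np.array([AX[0]+c*x-s*y,AX[1]+s*x+c*y,z])
E
python3 - <<'E'
from h import *
o=ori(YAW,np.pi/2,0)
ctrl.gripper_close(20)
ctrl.move_ptp(st(-145,0,140),o)
ctrl.servo_line(st(-135,0,113),velocity=120)
for x in (-115,-105,-95,-85,-75,-69):
    ctrl.servo_line(st(x,0,113),velocity=60); print(x,np.round(ctrl.current_ft_force(),1))
s=snap("side","side2.png")
ctrl.servo_line(st(-110,0,116),velocity=150)
ctrl.servo_line(st(-110,0,230),velocity=250)
w=snap("wrist","w2.png");d=snap("side")
im=cv2.cvtColor(d["img"],cv2.COLOR_RGB2BGR)
cv2.imwrite("pics/c5.png",cv2.resize(im[200:350,100:300],None,fx=4,fy=4,interpolation=cv2.INTER_CUBIC))
import pickle;pickle.dump(w,open("w2.pkl","wb"))
for q in ["chuck_top","bearing_top","lid_edge","clamp_pivot","clamp_handle","clamp_pad"]:
    print(q,[(a.round(1).tolist(),b) for a,b in spot(w,q)[:3]])
print(ctrl.current_time(),ctrl.current_grip_width())
E
```

```text
-115 [ 0.4 -0.8  0.4]
-105 [-2.   0.5  0.9]
-95 [-0.1  0.4  0.3]
-85 [-0.8 -0.3 -1. ]
-75 [ 0.3  1.1 -0.5]
-69 [ 1.4  0.1 -0.3]
chuck_top [([283.2, 349.1], 0.58)]
bearing_top []
lid_edge [([290.0, 254.0], 0.57)]
clamp_pivot [([282.6, 228.5], 0.64)]
clamp_handle []
clamp_pad [([282.9, 252.6], 0.89)]
10.35 -0.06460452571878564
```

View pics/w2.png

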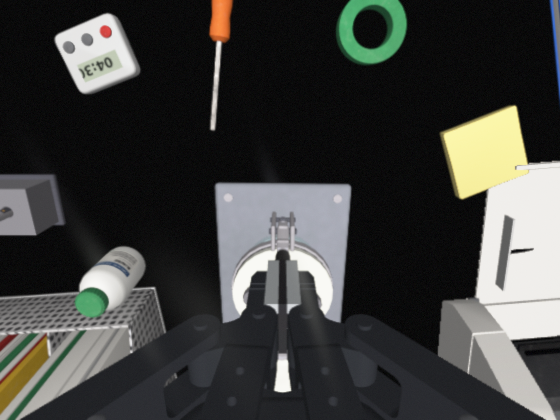

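View pics/c5.png

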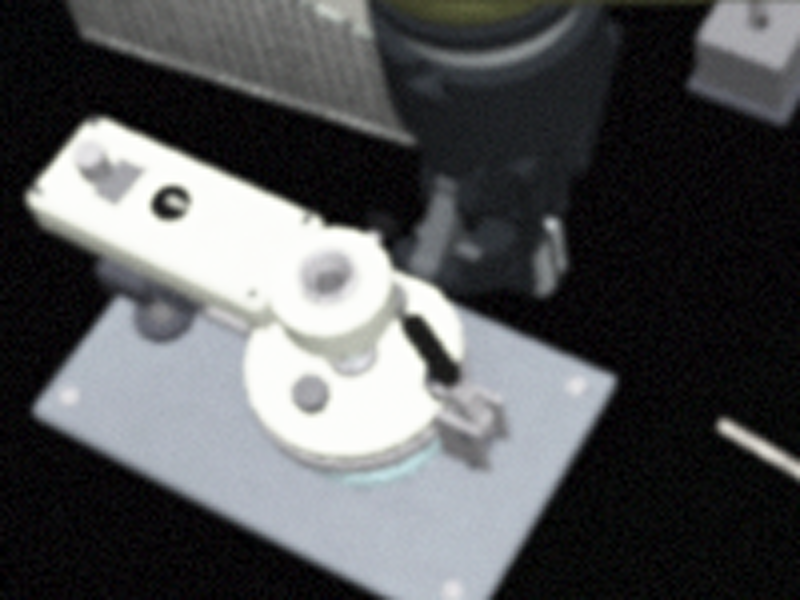

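Run:
```python
from h import *
import pickle
w=pickle.load(open("w2.pkl","rb"));s,t,d=pickle.load(open("s1.pkl","rb"))
def loc(p): 
    v=p[:2]-AX;c,q=np.cos(YAW),np.sin(YAW);return np.array([c*v[0]+q*v[1],-q*v[0]+c*v[1]]).round(1)
print("pivot w2",loc(atz(w,(282.8,228),73)))
print("plate",[loc(atz(w,p,5)) for p in [(216,184),(350,185),(228,198),(338,199)]])
print("plate w1",[loc(atz(s,p,5)) for p in [(345,147),(473,157),(354,161),(460,170),(312,295),(321,290)]])
d=pickle.load(open("s1.pkl","rb"))[2]
for n,p,z in [("chuck",(182,268.8),150),("b",(185.6,284.5),90)]: print(n,atz(d,p,z).round(1),loc(atz(d,p,z)))
for n,p in [("rackcorner",(220,235)),("rack left",(122,204)),("platefr",(216,354)),("platefl",(253,294)),("platebk",(110,302))]: print(n,atz(d,p,0).round(0),loc(atz(d,p,5)))
print("rack front from w1",[ (z,atz(s,(258,272),z).round(0),atz(s,(258,231),z).round(0)) for z in (0,100,200)])
im=cv2.cvtColor(w["img"],cv2.COLOR_RGB2BGR)
cv2.imwrite("pics/c6.png",cv2.resize(im[170:330,200:370],None,fx=3.7,fy=3.7,interpolation=cv2.INTER_CUBIC))
```

```text
pivot w2 [-69.7   1.2]
plate [array([-94. , -72.2]), array([-92.7,  75.4]), array([-77.8, -59.8]), array([-76.5,  62.9])]
plate w1 [array([-92.9, -70.5]), array([-92.9,  73.9]), array([-76.4, -57. ]), array([-75.1,  66.3]), array([167. , -70.4]), array([153.6, -58.4])]
chuck [621.  142.7 150. ] [-4.1  1.3]
b [625.5 141.8  90. ] [0.4 0.8]
rackcorner [649. -35.   0.] [  36.2 -170.1]
rack left [901. -32.   0.] [ 286.3 -147. ]
platefr [541. 214.   0.] [-91.2  67.6]
platefl [525.  73.   0.] [-95.3 -73.7]
platebk [788. 195.   0.] [155.3  68.9]
rack front from w1 [(0, array([737., -25.,   0.]), array([655., -21.,   0.])), (100, array([619., -14., 100.]), array([562., -12., 100.])), (200, array([502.,  -4., 200.]), array([469.,  -2., 200.]))]
```

View pics/c6.png

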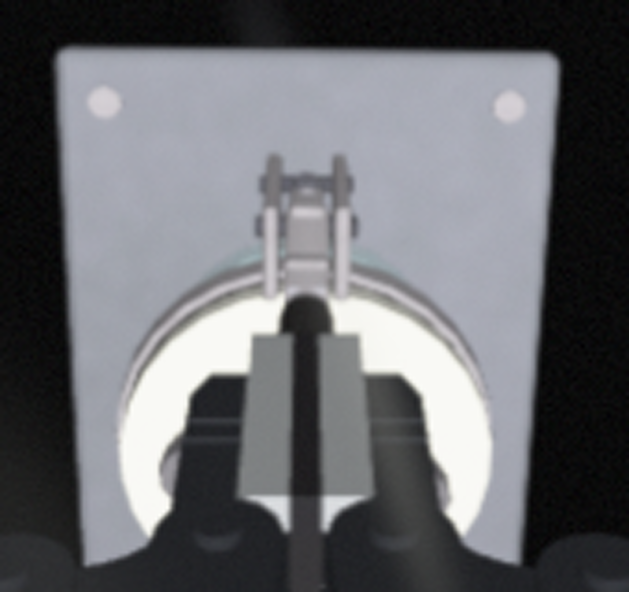

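```bash
sed -i 's/^AX=.*;Y/AX=np.array([623.6,142.1]);Y/' h.py
python3 - <<'E'
from h import *
import pickle
s,t,d=pickle.load(open("s1.pkl","rb"))
S=snap("side");T=snap("top")
for n,P in (("side",S),("top",T)):
  for q in ("long_shaft","long_shaft_top","short_shaft"):
    print(n,q,[(a.round(1).tolist(),b) for a,b in spot(P,q)[:3]])
  im=cv2.cvtColor(P["img"],cv2.COLOR_RGB2BGR)
  c=im[100:240,240:340] if n=="side" else im[140:220,290:390]
  cv2.imwrite(f"pics/c7{n}.png",cv2.resize(c,None,fx=4,fy=4,interpolation=cv2.INTER_CUBIC))
pickle.dump((S,T),open("s3.pkl","wb"))
E
```

```text
side long_shaft []
side long_shaft_top []
side short_shaft [([287.4, 212.5], 0.43)]
top long_shaft [([350.6, 188.6], 0.43), ([199.3, 213.3], 0.36)]
top long_shaft_top [([363.0, 169.1], 0.54), ([202.5, 215.1], 0.51)]
top short_shaft [([199.3, 212.3], 0.72), ([294.4, 263.2], 0.7), ([321.3, 195.4], 0.39)]
```

View pics/c7side.png

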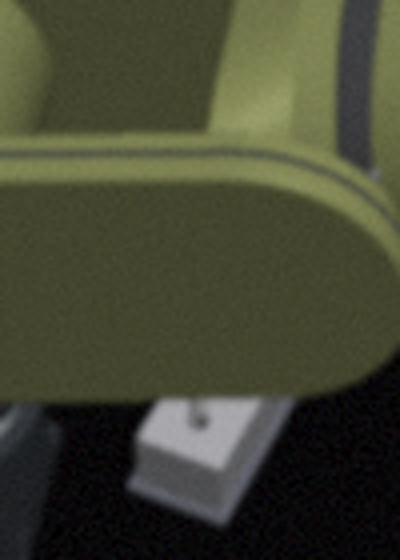

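View pics/c7top.png

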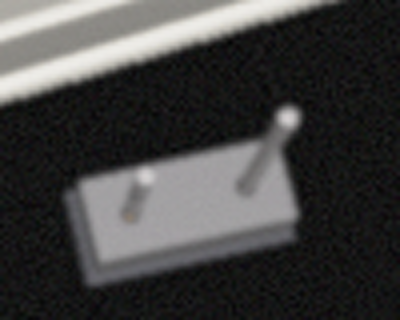

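Run:
```python
from h import *
import pickle
s,t,d=pickle.load(open("s1.pkl","rb"))
S,T=pickle.load(open("s3.pkl","rb"))
print(atz(T,(362.25,169.5),192),atz(T,(351.3,187.3),45), "short",atz(T,(326.5,184),132))
im=cv2.imread("pics/side0.png")
cv2.imwrite("pics/c8.png",cv2.resize(im[115:235,260:340],None,fx=5,fy=5,interpolation=cv2.INTER_CUBIC))
print("side",atz(d,(306.8,134.2),192))
```

```text
[ 517.77983124 -205.44161317  192.        ] [ 516.509184   -204.86824327   45.        ] short [ 523.92672321 -135.97504808  132.        ]
side [ 514.48012232 -207.05872828  192.        ]
```

View pics/c8.png

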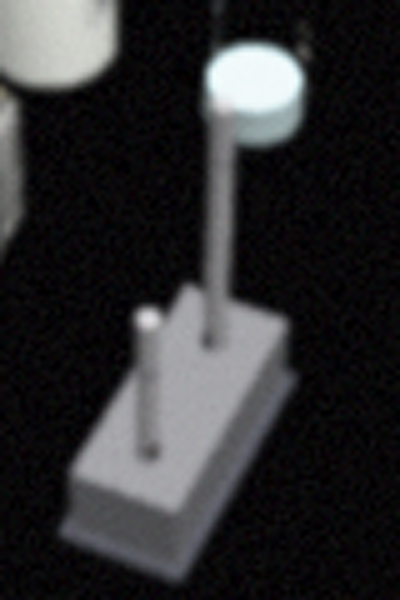

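Run:
```python
from h import *
import pickle
d=pickle.load(open("s1.pkl","rb"))[2]
print("side",atz(d,(304.4,136.2),192),atz(d,(302.6,183.3),45))
ti=np.radians(65);az=-.07
o=ori(az,ti,0);y=R.from_quat(o).as_matrix()[:,1]
G=np.array([519,-205,170.])
h=np.array([np.cos(az),np.sin(az),0])
print([ctrl.solve_ik(G+19*y-k*h,o) is not None for k in (90,45,0)])
ctrl.move_ptp(G+19*y-90*h+[0,0,60],o)
ctrl.open_gripper()
w=snap("wrist","w3.png");pickle.dump(w,open("w3.pkl","wb"))
for q in ("long_shaft","long_shaft_top","short_shaft"):
    print(q,[(a.round(1).tolist(),b) for a,b in spot(w,q)[:3]])
print(ctrl.current_time(), proj(w,[[519,-205,192],[519,-205,45],[519,-205,170]]).round(0))
```

```text
side [ 517.11737041 -199.83452216  192.        ] [ 517.22998706 -201.63319543   45.        ]
[True, True, True]
long_shaft []
long_shaft_top [([282.3, 319.5], 0.71)]
short_shaft []
13.0833 [[281. 321.]
 [282. 182.]
 [281. 293.]]
```

View pics/w3.png

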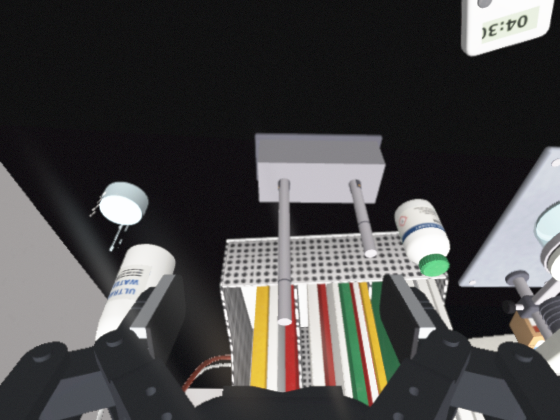

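Run:
```python
from h import *
import pickle
ti=np.radians(65);az=-.07
o=ori(az,ti,0);y=R.from_quat(o).as_matrix()[:,1]
G=np.array([518.5,-203.2,170.])
h=np.array([np.cos(az),np.sin(az),0])
ctrl.servo_line(G+19*y-60*h,velocity=200)
ctrl.servo_line(G+19*y,velocity=150)
print(np.round(ctrl.current_ft_force(),1))
ctrl.gripper_close(50)
print(np.round(ctrl.current_ft_force(),1),ctrl.current_grip_width())
w=snap("wrist","w4.png");pickle.dump(w,open("w4.pkl","wb"))
print(ctrl.current_time())
```

```text
[-0.2 -0.6  0.8]
[0.  0.1 0.9] 8.354379145350144
14.85
```

View pics/w4.png

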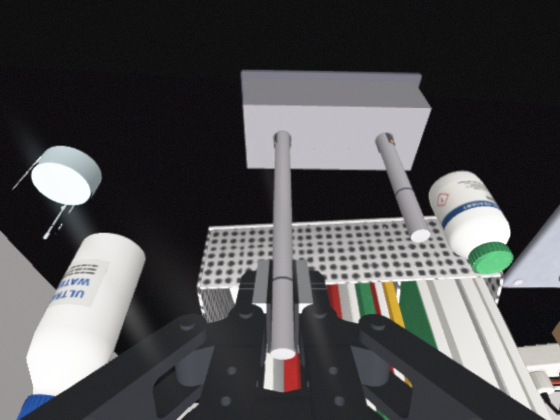

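Run:
```python
from h import *
import pickle
p=np.array(ctrl.current_tcp_pos())
ctrl.servo_line(p+[0,0,40],velocity=80)
print(ctrl.current_grip_width(),np.round(ctrl.current_ft_force(),1))
ctrl.servo_line(p+[0,0,168],velocity=200)
w=snap("wrist","w5.png");d=snap("side","side5.png");pickle.dump((w,d),open("w5.pkl","wb"))
print(ctrl.current_time(),ctrl.current_tcp_pos(),ctrl.current_grip_width(),np.round(ctrl.current_ft_force(),1))
print(spot(w,"long_shaft_tip")[:2],spot(d,"long_shaft_tip")[:2])
```

```text
8.626804216668756 [-0.6 -1.2 -1.6]
16.3917 [ 525.73347063 -203.35745666  317.82387188] 8.409613777302866 [-0.7 -0.5 -0.9]
[(array([282.688, 115.206]), 0.84)] [(array([305.424, 141.12 ]), 0.58)]
```

View pics/w5.png

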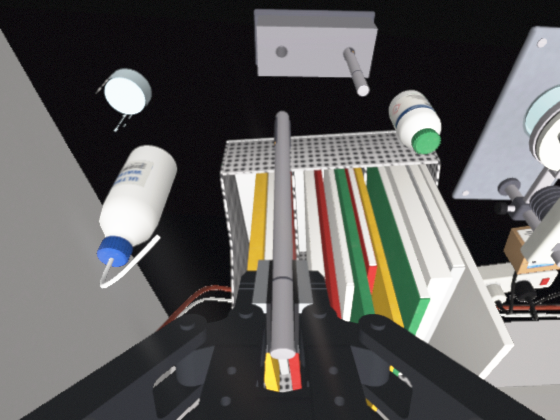

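View pics/side5.png

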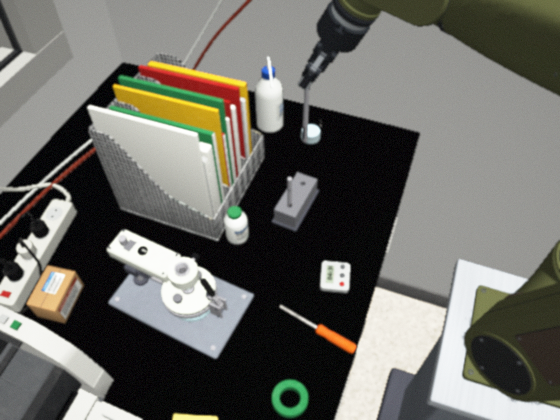

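Run:
```python
from h import *
import pickle
w,d=pickle.load(open("w5.pkl","rb"))
M=R.from_quat(ori(-.07,np.radians(65),0)).as_matrix()
g=np.array([525.73,-203.36,317.82])-19*M[:,1]
print(g,proj(w,[g+[0,0,22],g-[0,0,158]]).round(1))
for a in (-.03,-.015,.015,.03): print(a,proj(w,[g+22*np.array([np.sin(a),0,np.cos(a)]),g-158*np.array([np.sin(a),0,np.cos(a)])]).round(1).tolist())
ti=np.radians(65);o=ori(YAW,ti,0);y=R.from_quat(o).as_matrix()[:,1]
print([ctrl.solve_ik(st(0,0,z)+19*y,o) is not None for z in (345,330,250,184)])
ctrl.servo_line(st(-70,0,338)+19*y,o,velocity=200)
ctrl.servo_line(st(0,0,338)+19*y,velocity=150)
w=snap("wrist","w6.png");d=snap("side","side6.png");pickle.dump((w,d,ctrl.current_tcp_pos()),open("w6.pkl","wb"))
print(ctrl.current_time(),ctrl.current_tcp_pos())
print(spot(w,"long_shaft_tip")[:2],spot(d,"long_shaft_tip")[:2],spot(d,"chuck_top")[:2],spot(w,"chuck_top")[:2])
for n,P,c in (("w",w,(60,230,200,370)),("d",d,(190,330,120,280))):
  im=cv2.cvtColor(P["img"],cv2.COLOR_RGB2BGR)
  cv2.imwrite(f"pics/c9{n}.png",cv2.resize(im[c[0]:c[1],c[2]:c[3]],None,fx=4,fy=4,interpolation=cv2.INTER_CUBIC))
```

```text
[ 517.71991788 -202.79837663  335.03984795] [[281.  349.5]
 [281.2 112.2]]
-0.03 [[280.8, 348.7], [281.6, 117.9]]
-0.015 [[280.9, 349.1], [281.4, 115.0]]
0.015 [[281.0, 349.8], [280.9, 109.3]]
0.03 [[281.1, 350.2], [280.7, 106.4]]
[True, True, True, True]
19.125 [630.95965251 141.43480316 320.76948469]
[(array([284.2  , 114.702]), 0.63)] [(array([180.208, 255.486]), 0.83), (array([190.176, 303.198]), 0.35)] [(array([181.216, 267.414]), 0.68)] []
```

View pics/c9w.png

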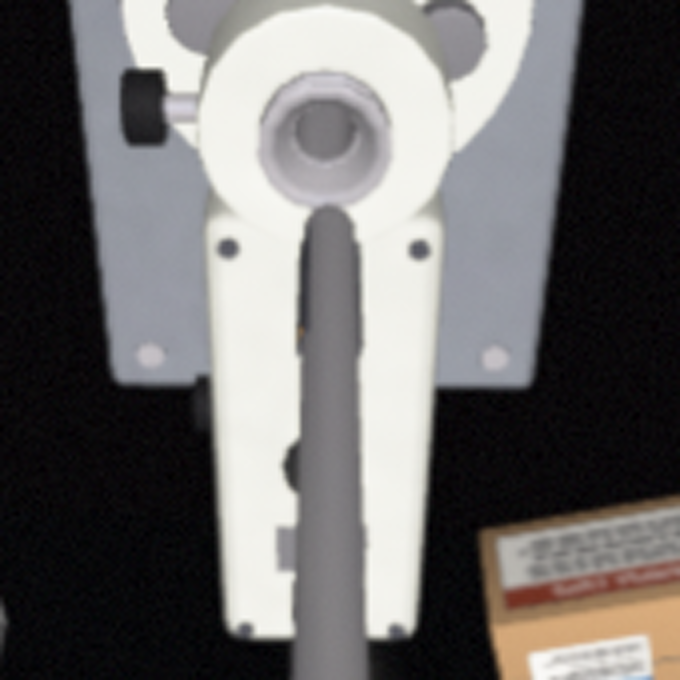

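View pics/c9d.png

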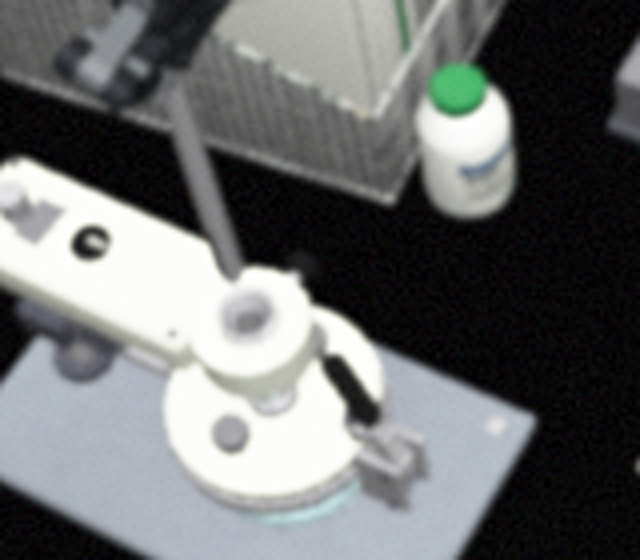

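Run:
```python
from h import *
import pickle
w,d,tcp=pickle.load(open("w6.pkl","rb"))
print("expect tip",np.array(tcp)-19*R.from_quat(ori(YAW,np.radians(65),0)).as_matrix()[:,1]-[0,0,158])
for n,P,tp,c in (("w",w,(282.5,117.5),(281.3,94.6)),("w det",w,(284.2,114.7),(281.3,94.6)),("d",d,(177.9,257),(181.7,269)),("d det",d,(180.2,255.5),(181.2,267.4))):
    a=atz(P,tp,180);b=atz(P,c,150);print(n,a.round(1),b.round(1),(b-a)[:2].round(1))
a,e=tri([ray(w,(282.5,117.5)),ray(d,(177.9,257))]);print(a.round(1),np.round(e,1))
a,e=tri([ray(w,(281.3,94.6)),ray(d,(181.7,269))]);print(a.round(1),np.round(e,1))
```

```text
expect tip [622.95821783 142.10850897 179.98933265]
w [627.2 142.3 180. ] [623.3 141.7 150. ] [-3.9 -0.6]
w det [625.  143.8 180. ] [623.3 141.7 150. ] [-1.7 -2.1]
d [625.2 138.7 180. ] [621.3 143.2 150. ] [-3.9  4.5]
d det [622.9 134.6 180. ] [623.6 140.6 150. ] [0.7 6. ]
[621.7 142.9 188.8] [0.5 0.5]
[623.5 141.7 147.4] [1. 1.]
```

Run:
```python
from h import *
import pickle
p=np.array(ctrl.current_tcp_pos())
ctrl.servo_line(p-[0,0,24],velocity=120)
w=snap("wrist","w7.png");d=snap("side","side7.png");pickle.dump((w,d,ctrl.current_tcp_pos()),open("w7.pkl","wb"))
print(ctrl.current_time(),ctrl.current_tcp_pos(),np.round(ctrl.current_ft_force(),1))
for n,P,c in (("w",w,(50,170,220,350)),("d",d,(220,320,130,250))):
  im=cv2.cvtColor(P["img"],cv2.COLOR_RGB2BGR)
  cv2.imwrite(f"pics/c10{n}.png",cv2.resize(im[c[0]:c[1],c[2]:c[3]],None,fx=5,fy=5,interpolation=cv2.INTER_CUBIC))
```

```text
19.775 [631.31746531 141.69839112 297.62141608] [ 0.2 -0.4 -1. ]
```

View pics/c10w.png

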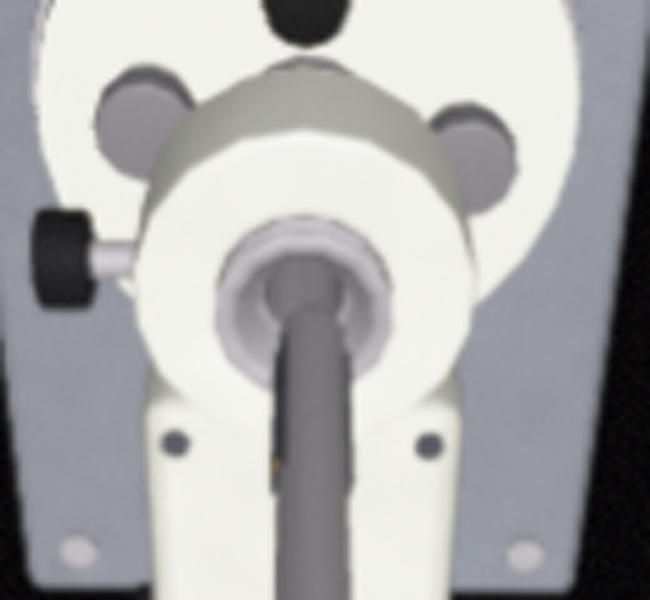

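View pics/c10d.png

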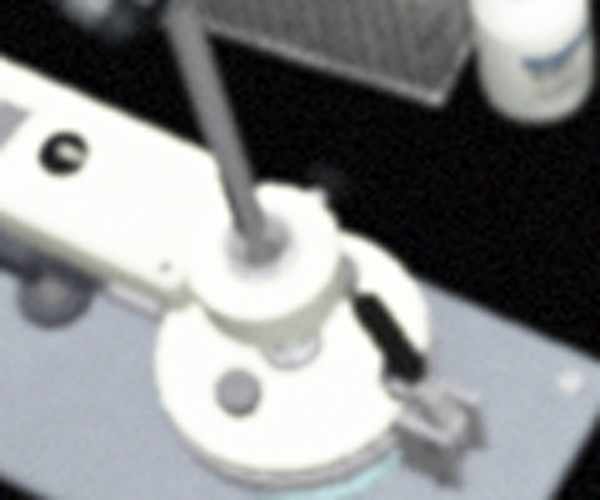

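Run:
```python
from h import *
import pickle
o=ori(YAW,np.radians(65),0);y=R.from_quat(o).as_matrix()[:,1]
print(np.round(ctrl.current_tcp_pos()-st(0,0,314)-19*y,2))
f0=np.array(ctrl.current_ft_force())
for z in (314,308,304,301,298,295,292):
    ctrl.servo_line(st(0,-1.6,z)+19*y,velocity=40)
    f=np.mean([ctrl.current_ft_force() for _ in range(3)],0);t=ctrl.current_wrist_torque();print(z,np.round(f,1),np.round(t,2))
    if np.linalg.norm(f)>12: break
w=snap("wrist","w8.png");d=snap("side","side8.png");pickle.dump((w,d,ctrl.current_tcp_pos()),open("w8.pkl","wb"))
print(ctrl.current_time())
for n,P,c in (("w",w,(50,170,220,350)),("d",d,(220,320,130,250))):
  im=cv2.cvtColor(P["img"],cv2.COLOR_RGB2BGR)
  cv2.imwrite(f"pics/c11{n}.png",cv2.resize(im[c[0]:c[1],c[2]:c[3]],None,fx=5,fy=5,interpolation=cv2.INTER_CUBIC))
```

```text
[-0.28  0.27  0.84]
314 [ 0.1  0.5 -1.3] [-0.01  0.26 -0.03]
308 [ 0.1  0.2 -0.7] [0.02 0.21 0.  ]
304 [-0.3 -0.2 -1.2] [0.05 0.26 0.01]
301 [-0.4  1.1 -1.3] [-0.05  0.3   0.02]
298 [-0.4  0.6 -1.2] [0.03 0.24 0.02]
295 [-0.  -0.4 -0.7] [ 0.03  0.28 -0.05]
292 [ 0.7  0.4 -1.7] [0.01 0.32 0.01]
21.675
```

View pics/c11w.png

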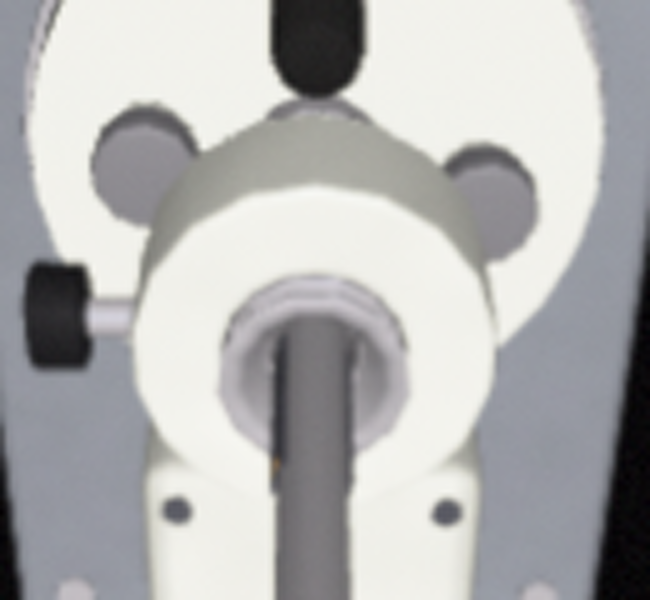

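View pics/c11d.png

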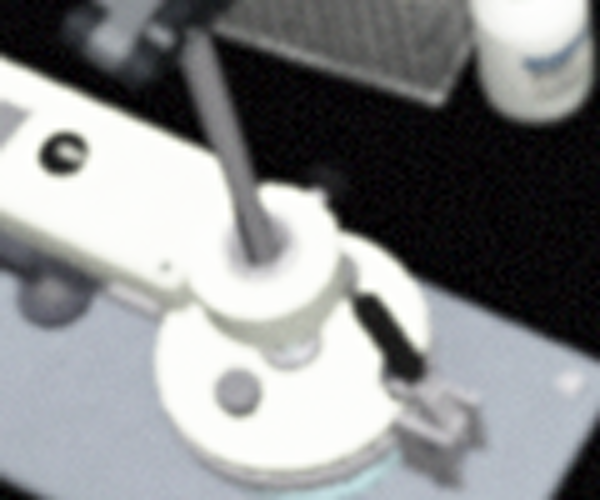

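```bash
cat > desc.py <<'E'
import sys
from h import *
import pickle
o=ori(YAW,np.radians(65),0);y=R.from_quat(o).as_matrix()[:,1]
dx,dy=float(sys.argv[1]),float(sys.argv[2])
for z in map(float,sys.argv[4:]):
    ctrl.servo_line(st(dx,dy,z)+19*y,velocity=40)
    f=np.mean([ctrl.current_ft_force() for _ in range(3)],0);t=ctrl.current_wrist_torque();print(z,np.round(f,1),np.round(t,2),np.round(ctrl.current_tcp_pos()-st(dx,dy,z)-19*y,1))
    if np.linalg.norm(f)>9: print("STOP");break
n=sys.argv[3]
w=snap("wrist",f"w{n}.png");d=snap("side",f"side{n}.png");pickle.dump((w,d,ctrl.current_tcp_pos()),open(f"w{n}.pkl","wb"))
print(ctrl.current_time(),ctrl.current_grip_width())
E
python3 desc.py 0 -1.6 9 284 276 268 260 255 250 246 242 238 234 230
```

```text
284.0 [ 0.1  0.1 -0.3] [0.05 0.3  0.01] [-0.3 -0.1 -0.9]
276.0 [-0.2 -0.  -1.4] [0.03 0.28 0.  ] [-0.3 -0.1 -0.8]
268.0 [ 0.2  0.2 -1. ] [-0.03  0.29 -0.02] [-0.3 -0.  -0.7]
260.0 [ 0.2  1.  -1.1] [ 0.02  0.23 -0.01] [-0.2 -0.1 -0.7]
255.0 [ 0.3 -0.1 -1.8] [ 0.03  0.24 -0.01] [-0.2 -0.  -0.6]
250.0 [-0.5  0.7 -0.8] [0.05 0.26 0.01] [-0.2 -0.  -0.6]
246.0 [ 0.1 -0.2 -2. ] [0.   0.29 0.02] [-0.2 -0.  -0.6]
242.0 [ 0.8  0.  -1.4] [0.01 0.28 0.03] [-0.2 -0.1 -0.6]
238.0 [-0.3  0.1 -1.1] [ 0.05  0.31 -0.02] [-0.2 -0.1 -0.5]
234.0 [-0.3  0.5 -1.3] [0.04 0.29 0.04] [-0.2 -0.  -0.6]
230.0 [ 0.2  0.3 -1.4] [ 0.02  0.35 -0.02] [-0.2 -0.1 -0.5]
24.975 8.446707020233294
```

Run:
```python
from h import *
a=cv2.imread("pics/w9.png")[50:250,200:360];b=cv2.imread("pics/side9.png")[200:320,110:260]
a=cv2.resize(a,None,fx=3,fy=3,interpolation=cv2.INTER_CUBIC)[:600];b=cv2.resize(b,(320*150//150,256),interpolation=cv2.INTER_CUBIC)
c=np.zeros((600,800,3),np.uint8);c[:600,:480]=a;c[:256,480:]=b;cv2.imwrite("pics/c12.png",c)
```

```text
(no output)
```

View pics/c12.png

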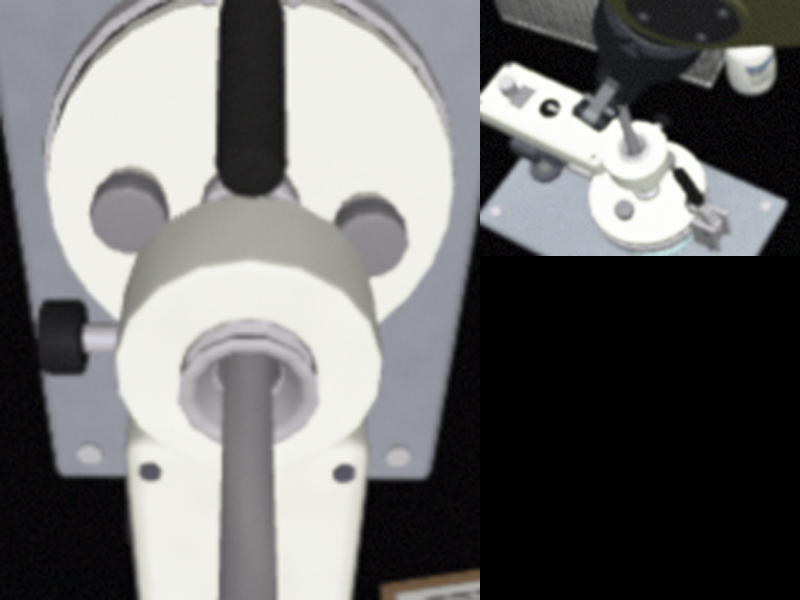

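```bash
python3 desc.py 0 -1.6 10 222 214 206 198 192 187 184
python3 - <<'E'
from h import *
import pickle
w,d,tcp=pickle.load(open("w10.pkl","rb"))
for q in ("long_shaft_top","long_shaft_tip","clamp_pad","clamp_handle"): print(q,spot(w,q)[:1])
print(proj(w,[st(0,-1.6,z) for z in (196,206,212)]))
a=cv2.imread("pics/w10.png")[50:420,150:410];b=cv2.imread("pics/side10.png")[180:320,110:270]
a=cv2.resize(a,None,fx=1.6,fy=1.6,interpolation=cv2.INTER_CUBIC);b=cv2.resize(b,(384,336),interpolation=cv2.INTER_CUBIC)
c=np.zeros((600,800,3),np.uint8);c[:a.shape[0],:416]=a[:600];c[:336,416:]=b;cv2.imwrite("pics/c13.png",c)
E
```

```text
222.0 [-0.7  0.  -0.8] [0.02 0.29 0.03] [-0.3 -0.1 -0.8]
214.0 [ 0.1 -0.1 -1. ] [ 0.05  0.28 -0.01] [-0.3 -0.1 -0.7]
206.0 [ 0.  -0.1 -1.3] [-0.01  0.31 -0.02] [-0.3 -0.1 -0.7]
198.0 [ 1.1  0.4 -0.4] [-0.02  0.34  0.02] [-0.3 -0.1 -0.7]
192.0 [ 0.5  0.2 -0.7] [0.05 0.31 0.05] [-0.3 -0.1 -0.6]
187.0 [ 0.   0.  -0.8] [-0.02  0.29 -0.09] [-0.3 -0.  -0.6]
184.0 [-0.   0.2 -1.3] [ 0.04  0.27 -0.01] [-0.2 -0.  -0.3]
27.3 8.61073513916552
long_shaft_top [(array([280.392, 352.002]), 0.72)]
long_shaft_tip []
clamp_pad [(array([283.304,  84.084]), 0.94)]
clamp_handle [(array([280.896, 128.814]), 0.72)]
[[280.70477592 327.93983916]
 [280.62867874 353.14799226]
 [280.57913748 369.61451633]]
```

View pics/c13.png

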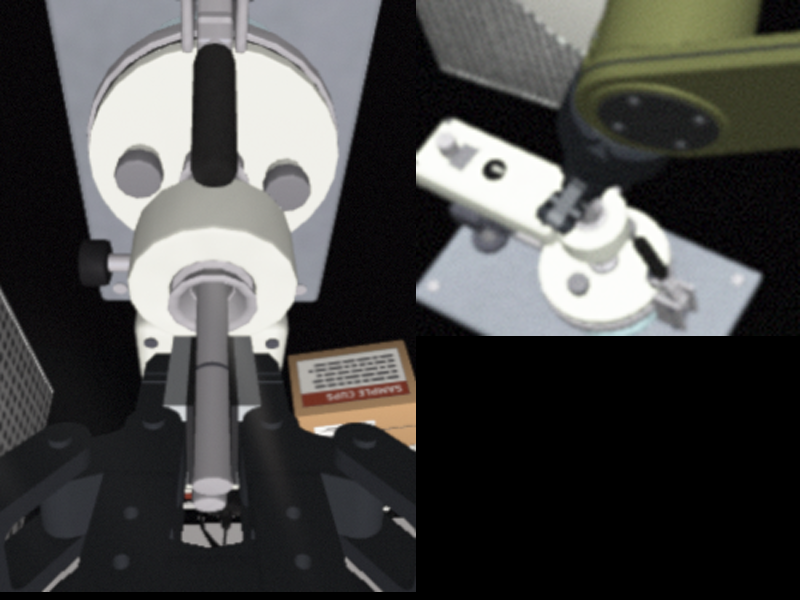

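Run:
```python
from h import *
ctrl.gripper_close(60); ctrl.hold(0.5)
print(np.round(ctrl.current_ft_force(),1),ctrl.current_grip_width(),np.abs(ctrl.current_qd()).max(),ctrl.current_time())
ctrl.close_job();print(ctrl.current_time())
```

```text
[ 0.5 -0.1 -0.9] 8.691685768751586 0.0012564945219738673 28.2167
the job is handed in; nothing more can be done
the job is handed in; nothing more can be done
```

I clipped the clamp first, then threaded the longer shaft down through the chuck and the bearing. I handed in at about 28 s, with the gripper still holding the shaft upright.

- **Clamp:** the last pictures show the handle leaning over the lid and the pad on the lid's edge. I judged this by eye and did not measure the joint angle.
- **Shaft position:** in the wrist picture the shaft is centred in the chuck. Its top end is at about z = 206 mm, so the lower end is about 10 mm above the vessel floor, give or take 2 mm. The lower end itself is hidden in the vessel. I infer that it passed through the bearing because the shaft went down without resistance or slipping.
- **Forces:** contact forces stayed at 2 N or less all the way down. The grip was set to 60 N and the arm was at rest.
- **Disagreement:** while the shaft hovered above the chuck, the camera estimates of its offset differed by a few millimetres. I moved it 1.6 mm sideways, and the next wrist picture showed it centred.
- **Other things on the bench:** the shorter shaft and the timer were not touched.

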